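Draw the flat-handled plug gauge partway and hold it for inspection

ROBOT

A 6-joint arm with a two-finger parallel gripper is mounted at the origin on the work surface. World frame = base frame: x ahead of the robot, y to its left, z up, the work surface at z = 0. Lengths are in mm, angles in degrees, forces in N, time in s.
With the tool pointing down it reaches from about 275 to 725 mm from the base axis. Payload 15.9 kg.
Tool frame: the origin (TCP) lies midway between the tips of the shut fingers; the grasp point (between the pads) lies 19 mm behind it; z points along the fingers, y is the direction in which the jaws open and shut (so a half turn about z gives the same grasp; the last joint's range is limited). The gripper opens to 85 mm and grips with 20 to 120 N. Pads are 22 mm wide; open, the fingers measure 114 mm over their backs; the gripper's body (76 mm by 85 mm) begins 54 mm behind the grasp point. The pads swing forward as they close: fully open they stand 13 mm farther back than shut.
Start: joints at [-65.317, 12.198, -1.971, 75.831, 0, 90], TCP at [208.791, -454.303, 231.306] pointing down, gripper open.
Joint ranges: [-170.91, 170.91], [-42.67, 98.43], [-65.05, 77.54], [-120.47, 116.71], [-90, 82.35], [-180, 180]. Speed limits (degrees/s): [108.29, 108.29, 136.94, 147.25, 180, 180].

INTERFACE

Orientations are given as [roll, pitch, yaw] about the fixed x, y, z axes, in that order (R = Rz(yaw) Ry(pitch) Rx(roll)).
In Python, from bench import robot, jaws, solver, status, viewer, hand_in gives the robot as it stands. Calls block until the motion is done:
- robot.movep(position, orientation): joint-space move of the TCP to a pose.
- robot.servo_line(position, speed=150, rotation=None, until_force=None): straight line of the TCP; rotation=None keeps the orientation; speed is the mean speed in mm/s. With until_force (N) it stops when the force on the tool has changed by that much, and returns True; else False.
- robot.set_joints(angles): joint-space move.
- jaws.grip(opening, squeeze=None): opening from 0.0 (shut) to 1.0 (fully open); squeeze is the grip in N (None keeps the last); returns when the fingers have stopped.
- robot.sleep(seconds).
- solver.solve_ik(position, orientation): joint angles nearest the present ones, or None.
- status.get_state(): the state.
- viewer.snapshot(name): name is "scene" or "top"; returns a dict with "img" (384x512x3 uint8, red, green, blue), "vfov" (degrees; the focal length in pixels is half the picture's height over the tangent of half this angle, whatever the lens; pixels are square), "cx", "cy" (the principal point, pixels), "distortion" ([k1, k2, p1, p2, k3] as OpenCV has them; the pictures are not rectified), "view" (4x4, takes a point from world to camera coordinates). Camera axes: x right, y down, z forward; pixel columns grow to the right and rows downward; lengths in mm; the calibration is good to about 2 mm. A picture is of the moment at which its call begins. There is no depth.
A pose or a line that the arm cannot do raises robot.IKError and nothing moves.
- hand_in(): hands the job in, once; it reports no verdict.
The state is a dict: "clock": time; "qpos": joint angles; "dq": joint speeds; "joint_torque": joint torques, N m; "ee_pos": TCP position; "ee_rot": TCP orientation; "ft_force": force on the tool from outside, world axes, zero at the start; "moment": the same for the moment, N m; "finger_gap": opening from 0.0 (shut) to 1.0 (fully open).
Only numpy, scipy, OpenCV 4.12 (cv2) and the standard library are available. Lean on these libraries where they do the work, as an engineer would, in place of code of your own. Each camera call takes 0.05 s, during which the arm holds its last target.

TASK

Grip the flat-handled plug gauge in the leaning steel block lightly (no more than about 50 N per finger) and draw it gently, straight along its bore, about 40 mm out, so that the groove round its shank stands just clear of the block's face while its foot stays well inside the bore. Finish while holding it still there, in line with the bore and hardly pressing on its side; do not pull it right out, and leave the round-handled gauges and everything else on the bench alone.

Things in the scene. Friction and masses are not known exactly. Their poses are not given: they have to be found in the camera images.
- block: Steel block, 80 x 240 x 75 mm, fixed on a green base plate (130 x 270 x 12 mm). It leans 0.26 rad (15 degrees) towards its own front, the robot's side, give or take a yaw of 0.35 rad. Origin: centre of its underside, 34 mm above the bench. Its axes lean with it: z along the bores, out of its upper face (z = 75 mm); y along the row of bores; x towards its upper, far edge.
- bore_mouth (a point): Mouth of the middle bore, on the block's upper face; axes as the block's. Three blind bores, 19 mm in diameter and 62 mm deep, lie 75 mm apart along y (the others at y = -75 and +75 mm from here). Each holds a plug gauge with an 18 mm shank: 1 mm of play. Gauges slide freely and sink back if let go.
- flat_gauge_mid (a point): The gauge to draw, alone in having a flat handle: 12 mm thick along its x, 24 mm wide along its y, 48 mm high. In any of the three bores, turned up to 0.35 rad about its axis from the block's x. Point: middle of the handle, on the axis; while seated 30 mm above the block's face (105 mm above its underside), 90 mm above the gauge's foot. z points along it, out of the bore.
- flat_gauge: The same gauge (0.18 to 0.35 kg); origin at the centre of its foot, axes as flat_gauge_mid. Like the others it has a bright steel shank 60 mm long with a turned groove 28 to 34 mm above the foot, and a dark collar (26 mm diameter, 6 mm high) above the shank that rests on the block's face; the handle stands on the collar.
- round_gauge_a_mid (a point): One of two gauges with a round handle (21 mm diameter), in another bore; to be left alone. Point on its axis, 30 mm above the block's face, 24 mm below its top.
- round_gauge_b_mid (a point): The other gauge with a round handle; otherwise the same.
- bush_a: Bystander: steel bush, 52 mm across, 30 mm high; origin under its centre.
- bush_b: Bystander: brass bush, 40 mm across, 22 mm high; origin under its centre.
- spanner: Bystander: spanner lying on the bench beyond the block.
- mallet: Bystander: hammer lying on the bench to the robot's right.
- oil: Bystander: oil bottle, 60 mm across, 150 mm high, to the robot's left; origin under its centre.
- pot: Bystander: steel cup, 80 mm across, 80 mm high, beyond the block to the right; origin under its centre.
Mind the look-alikes: they are no part of the job. What is shaped like the flat_gauge but blue or turquoise is not meant.

How it is judged (in metres and radians):
At the end, for the whole second after the job is handed in: The robot's fingers hold the flat gauge still, drawn 32 to 48 mm out of its bore (handle middle 137 to 153 mm above the block's underside along the bore), within 0.05 rad of the bore's axis, pressing on the block with less than 12 N (z of flat_gauge_mid in the frame of block between 0.137 and 0.153 m and angle between the z axis of flat_gauge and the z axis of block, either way round below 0.05 rad and contact force between the fingers and flat_gauge above 2 N and contact force between flat_gauge and block below 12 N and linear speed of flat_gauge below 0.01 m/s); the arm keeps its last pose, push and grip.
It fails at once if the flat gauge is drawn out too far (more than 54 mm) (z of flat_gauge_mid in the frame of block above 0.159 m).
It fails at once if the flat gauge is squeezed hard (over 65 N per finger) (contact force between the fingers and flat_gauge above 130 N).
It fails at once if the flat gauge is jammed or pried against its bore (over 80 N) (contact force between flat_gauge and block above 80 N).
It fails at once if a round-handled gauge is moved (distance of any of round_gauge_a_mid, round_gauge_b_mid from where it was at the start of the episode above 0.006 m).
It fails at once if something else on the bench is disturbed (distance of any of bush_a, bush_b, spanner, mallet, oil, pot from where it was at the start of the episode above 0.02 m).
It also fails if it takes over 32 s, if anything falls off the work surface, if the arm or the gripper's body presses on something with over 40 N, if the wrist force passes 120 N, or if a joint passes its speed limit or range.

## Working session

There is one attempt and no reset: what is moved stays moved. The work goes in short steps, each a Python script; the robot and the scene stay as the last script left them, time stands still between calls to the robot, and variables do not carry over. Pictures are saved under pics/ and viewed, and the job is handed in when it is done.

```bash
ls; mkdir -p pics; python3 - <<'E'
from bench import robot,jaws,solver,status,viewer
import cv2,pickle
d={}
for n in("scene","top"):
    s=viewer.snapshot(n);d[n]=s
    cv2.imwrite(f"pics/{n}0.png",cv2.cvtColor(s["img"],cv2.COLOR_RGB2BGR))
    print(n,{k:v for k,v in s.items() if k!="img"})
pickle.dump(d,open("snap0.pkl","wb"))
print(status.get_state())
E
```

```text
pics
scene {'vfov': 52.14305121685715, 'cx': 252.621027581554, 'cy': 187.96415694616218, 'distortion': array([0.00937662, 0.        , 0.        , 0.        , 0.        ]), 'view': array([[ 7.23216786e-01,  6.90568432e-01,  8.52775012e-03,
        -3.83767727e+02],
       [ 4.06911907e-01, -4.16107704e-01, -8.13189448e-01,
        -1.48626659e+02],
       [-5.58014499e-01,  5.91582302e-01, -5.81936593e-01,
         1.44609957e+03],
       [ 0.00000000e+00,  0.00000000e+00,  0.00000000e+00,
         1.00000000e+00]])}
top {'vfov': 56.880392302790035, 'cx': 251.80944293332053, 'cy': 199.54096138683374, 'distortion': array([0.00469453, 0.        , 0.        , 0.        , 0.        ]), 'view': array([[ 1.88158383e-02, -9.99796009e-01, -7.34196962e-03,
        -2.21598668e+01],
       [-9.82069661e-01, -1.71035649e-02, -1.87740909e-01,
         5.46642407e+02],
       [ 1.87577038e-01,  1.07428282e-02, -9.82191146e-01,
         9.82028635e+02],
       [ 0.00000000e+00,  0.00000000e+00,  0.00000000e+00,
         1.00000000e+00]])}
{'clock': 0.1, 'qpos': array([-6.53184330e+01,  1.22207529e+01, -2.00280391e+00,  7.58299983e+01,
       -1.19409898e-03,  8.99990681e+01]), 'dq': array([-0.02120188, -0.07239971,  0.08725273,  0.06646704,  0.08984493,
       -0.03725038]), 'joint_torque': array([-3.56140954e-04, -6.87245250e+01,  4.87805700e+01,  1.22931323e-02,
       -3.05144317e-05, -4.36341327e-05]), 'ee_pos': array([ 208.66342721, -454.06730242,  230.8891247 ]), 'ee_rot': array([-1.79946445e+02,  1.19322737e-03,  2.46825000e+01]), 'ft_force': array([ 1.12437541, -0.19444296,  0.00683686]), 'moment': array([ 0.01194823, -0.07086938,  0.06887889]), 'finger_gap': 1.00101633993576}
```

View pics/scene0.png

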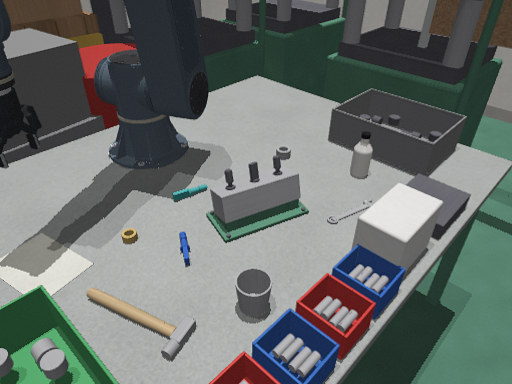

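View pics/top0.png

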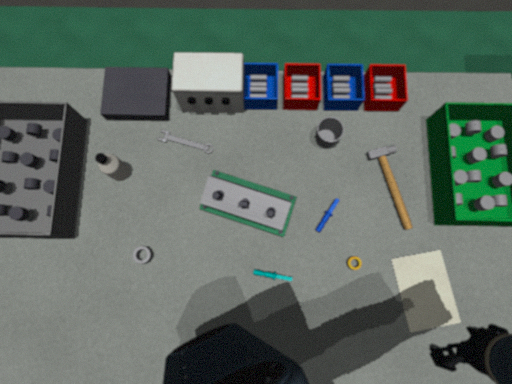

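The scene view shows the block near (258,200), with handles at (229,178), (254,172) and (277,165). In the top view the handles are at (218,195), (244,203) and (270,212). I'll enlarge both views.

```bash
python3 - <<'E'
import cv2
a=cv2.imread("pics/scene0.png")[145:245,195:320]
b=cv2.imread("pics/top0.png")[160:245,190:305]
cv2.imwrite("pics/c1.png",cv2.resize(a,None,fx=6,fy=6,interpolation=cv2.INTER_CUBIC))
cv2.imwrite("pics/c2.png",cv2.resize(b,None,fx=6.5,fy=6.5,interpolation=cv2.INTER_CUBIC))
E
```

```text
(no output)
```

View pics/c1.png

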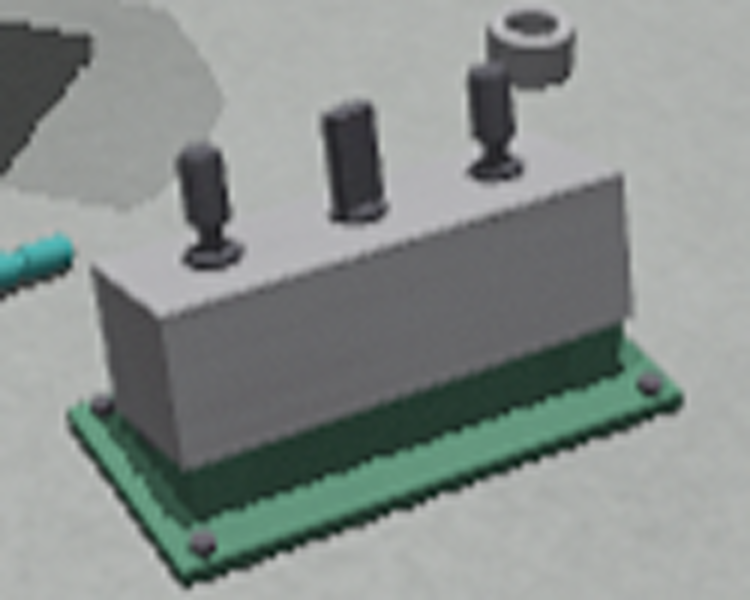

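View pics/c2.png

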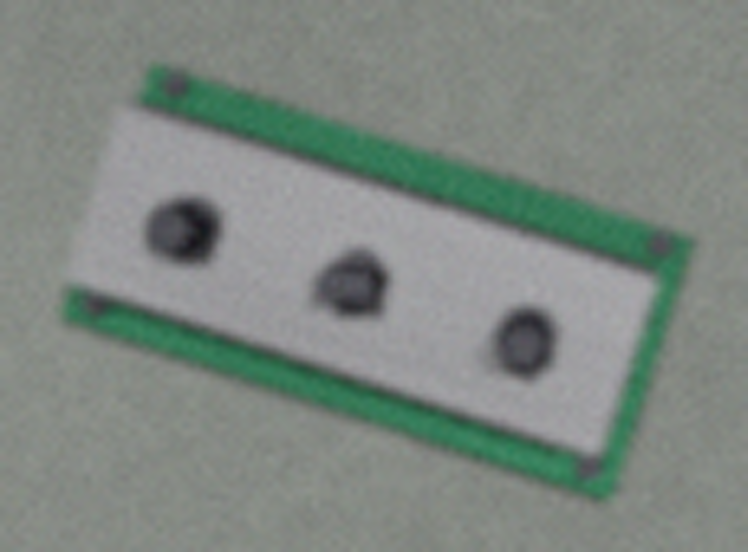

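Three candidates for the gauge:
- Scene (229,178) and (277,165): slim necks and rounded tops, so these are the round-handled gauges.
- Scene (254,172), top (244,203): parallel-sided slab with no neck, dark. This is the flat gauge, in the middle bore.

The blue and turquoise pieces lying on the bench are decoys. Next I'll fit the block pose from its corners.

```bash
cat > h.py <<'E'
import numpy as np,cv2,pickle
from scipy.optimize import least_squares
from scipy.spatial.transform import Rotation as Ro
def K(s):
    f=s["img"].shape[0]/2/np.tan(np.radians(s["vfov"])/2)
    return np.array([[f,0,s["cx"]],[0,f,s["cy"]],[0,0,1.]])
def proj(s,P):
    V=s["view"];r,_=cv2.Rodrigues(V[:3,:3].copy())
    return cv2.projectPoints(np.asarray(P,float).reshape(-1,1,3),r,V[:3,3].copy(),K(s),s["distortion"])[0].reshape(-1,2)
def blockR(yaw,lean=.26): return Ro.from_euler('zy',[yaw,-lean]).as_matrix()
E
cat > fit.py <<'E'
from h import *
d=pickle.load(open("snap0.pkl","rb"))
un=lambda L,sc,o:(np.array(L)+.5)/sc-.5+np.array(o)
X,Y,Z=40,120,75
So=un([(93,265),(165,318),(622,174),(185,468),(632,318)],6,(195,145))
SP=np.array([(-X,-Y,Z),(X,-Y,Z),(X,Y,Z),(X,-Y,0),(X,Y,0)])
To=un([(122,103),(660,272),(600,455),(70,290)],6.5,(190,160))
TP=np.array([(X,Y,Z),(X,-Y,Z),(-X,-Y,Z),(-X,Y,Z)])
def res(p,lean=None):
    R=blockR(p[2],.26 if len(p)<4 else p[3]);t=np.array([p[0],p[1],34.])
    return np.r_[(proj(d["scene"],SP@R.T+t)-So).ravel(),(proj(d["top"],TP@R.T+t)-To).ravel()]
for p0 in([450,0,-.2],[450,0,-.2,.26]):
    r=least_squares(res,p0,loss='soft_l1');print(r.x,np.round(r.fun.reshape(-1,2),1).tolist())
    if len(p0)==3:np.save("block.npy",r.x)
E
python3 fit.py
```

```text
[ 5.47008837e+02  5.51249897e+00 -2.97614539e-01] [[-1.0, 1.6], [-1.4, 2.1], [-1.1, -4.2], [1.3, 1.8], [0.6, -4.5], [-0.4, -0.2], [-0.0, 0.8], [0.0, 0.1], [-1.1, -1.3]]
[ 5.40594216e+02  6.05881643e+00 -2.94385750e-01 -6.13488912e+00] [[-1.0, -1.3], [-0.6, 2.0], [-0.2, -1.9], [-0.1, 0.8], [-0.8, -3.1], [-0.3, -0.7], [-0.2, -0.1], [0.2, -0.5], [-1.4, -1.9]]
```

```bash
cat >> fit.py <<'E'
print("sep")
for sl in (slice(0,10),slice(10,18)):
  for p0 in([547,5,-.3],[547,5,-.3,.26]):
    r=least_squares(lambda p:res(p)[sl],p0);print(r.x,np.round(r.fun.reshape(-1,2),1).tolist())
for n in d:
    s=d[n];im=cv2.cvtColor(s["img"],cv2.COLOR_RGB2BGR);p=np.load("block.npy")
    R=blockR(p[2]);t=np.array([p[0],p[1],34]);
    C=np.array([(x,y,z) for x in(-40,40) for y in(-120,120) for z in(0,75)])@R.T+t
    q=proj(s,C);o,sz=((195,145),(125,100)) if n=="scene" else((190,160),(115,85))
    c=cv2.resize(im[o[1]:o[1]+sz[1],o[0]:o[0]+sz[0]],None,fx=6,fy=6,interpolation=cv2.INTER_CUBIC)
    for i in range(8):
        for b in(1,2,4):
            if i&b==0: cv2.line(c,*[tuple(int(v) for v in (q[k]-o+.5)*6) for k in(i,i|b)],(0,0,255),1)
    cv2.imwrite(f"pics/ov_{n}.png",c)
# bystander checks
for n,pt in(("oil",None),):pass
c=-d["scene"]["view"][:3,:3].T@d["scene"]["view"][:3,3];print(c, -d["top"]["view"][:3,:3].T@d["top"]["view"][:3,3])
print(proj(d["scene"],[[0,0,0]]),proj(d["top"],[[0,0,0]]))
E
python3 fit.py
```

```text
[ 5.47008837e+02  5.51249897e+00 -2.97614539e-01] [[-1.0, 1.6], [-1.4, 2.1], [-1.1, -4.2], [1.3, 1.8], [0.6, -4.5], [-0.4, -0.2], [-0.0, 0.8], [0.0, 0.1], [-1.1, -1.3]]
[ 5.40594216e+02  6.05881643e+00 -2.94385750e-01 -6.13488912e+00] [[-1.0, -1.3], [-0.6, 2.0], [-0.2, -1.9], [-0.1, 0.8], [-0.8, -3.1], [-0.3, -0.7], [-0.2, -0.1], [0.2, -0.5], [-1.4, -1.9]]
sep
[ 5.50534193e+02  6.18450938e+00 -3.86704524e-01] [[-0.0, 0.4], [-3.0, 1.7], [1.0, -2.3], [-0.3, 1.2], [2.7, -2.5]]
[ 5.43698945e+02  5.74918295e+00 -3.26784803e-01  1.37580925e-01] [[-0.3, -1.6], [-0.8, 2.1], [1.2, -0.5], [-0.4, 0.8], [0.4, -1.7]]
[ 5.46613134e+02  4.46418387e+00 -2.85931144e-01] [[-0.3, 0.4], [0.3, 0.4], [0.7, -0.2], [-0.7, -0.6]]
[ 5.47998653e+02  4.40632821e+00 -2.86391108e-01  2.78932353e-01] [[-0.4, 0.4], [0.3, 0.5], [0.7, -0.3], [-0.7, -0.6]]
[1144.96974543 -652.31373208  723.94930098] [ 353.05185735  -23.35557748 1067.00427577]
[[148.40255041 147.60212814]] [[243.79831101 397.16058011]]
```

View pics/ov_scene.png

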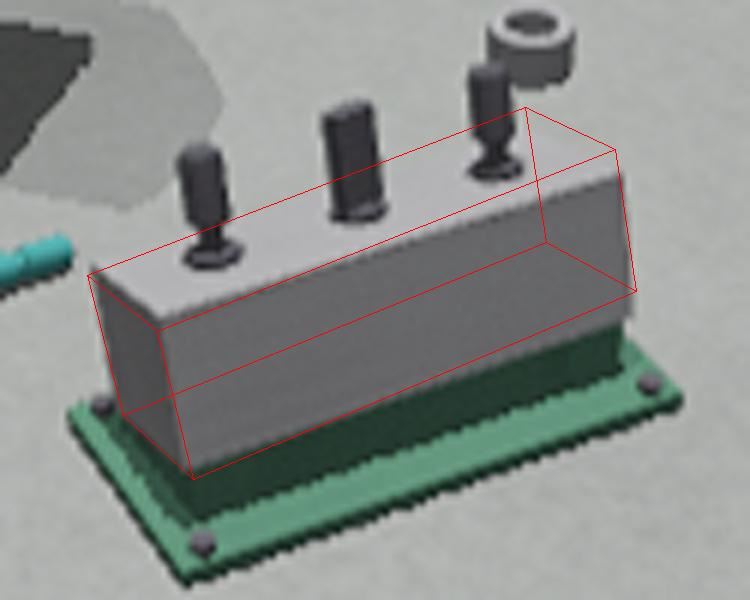

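View pics/ov_top.png

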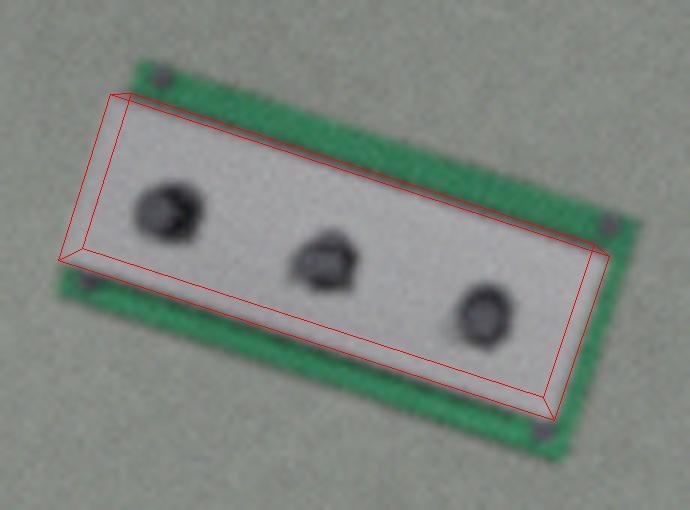

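```bash
cat > chk.py <<'E'
from h import *
d=pickle.load(open("snap0.pkl","rb"))
def ray(s,uv,z):
    q=cv2.undistortPoints(np.array(uv,float).reshape(-1,1,2),K(s),s["distortion"]).reshape(-1,2)
    V=s["view"];c=-V[:3,:3].T@V[:3,3];D=np.c_[q,np.ones(len(q))]@V[:3,:3]
    return c+D*((z-c[2])/D[:,2])[:,None]
un=lambda L,sc,o:(np.array(L)+.5)/sc-.5+np.array(o)
t=un([(692,240),(612,497),(65,320),(150,68)],6.5,(190,160))
P=ray(d["top"],t,12);print("plate top",P.round(1), [np.linalg.norm(P[i]-P[(i+1)%4]).round(1) for i in range(4)])
print("proj scene",proj(d["scene"],P).round(1))
s=un([(187,575),(70,405),(682,395)],6,(195,145));Q=ray(d["scene"],s,12)
print("plate scene order(+x-y),(-x-y),(+x+y)",s.round(1),Q.round(1),np.linalg.norm(Q[0]-Q[1]),np.linalg.norm(Q[0]-Q[2]))
for n,tt,ss,z in(("turq",[(254,269),(292,278)],[(207,187),(174,195)],5),("blue",[(318,231),(337,199)],[(182,234),(187,262)],5),("brass",[(355,263)],[(130,235)],22),("steelbush",[(143,254)],[(284,151)],30),("spanner",[(163,134),(209,150)],[(369,204),(332,219)],3),("paper",[(441,250),(459,321)],[(92,268),(50,300)],0),("hammer end",[(407,228)],[(90,293)],12)):
    print(n,ray(d["top"],tt,z)[:,:2].round(0).tolist(),ray(d["scene"],ss,z)[:,:2].round(0).tolist())
E
python3 chk.py
```

```text
plate top [[ 566.3 -145.7   12. ]
 [ 445.9 -108.7   12. ]
 [ 523.3  145.3   12. ]
 [ 645.   110.6   12. ]] [np.float64(126.0), np.float64(265.5), np.float64(126.5), np.float64(268.1)]
proj scene [[224.3 238.2]
 [205.1 211.8]
 [282.9 186.1]
 [307.2 207.9]]
plate scene order(+x-y),(-x-y),(+x+y) [[225.8 240.4]
 [206.2 212.1]
 [308.2 210.4]] [[ 575.2 -148.9   12. ]
 [ 449.3 -107.4   12. ]
 [ 654.4  103.2   12. ]] 132.5972269580713 264.30245222219963
turq [[348.0, -22.0], [324.0, -134.0]] [[349.0, -18.0], [309.0, -117.0]]
blue [[463.0, -212.0], [562.0, -271.0]] [[467.0, -209.0], [557.0, -264.0]]
brass [[371.0, -314.0]] [[388.0, -317.0]]
steelbush [[385.0, 300.0]] [[404.0, 291.0]]
spanner [[763.0, 274.0], [712.0, 126.0]] [[760.0, 265.0], [720.0, 129.0]]
paper [[414.0, -576.0], [214.0, -611.0]] [[402.0, -436.0], [424.0, -548.0]]
hammer end [[476.0, -475.0]] [[481.0, -479.0]]
```

```bash
cat > tri.py <<'E'
from h import *
d=pickle.load(open("snap0.pkl","rb"))
un=lambda L,sc,o:(np.array(L)+.5)/sc-.5+np.array(o)
T=un([(122,103),(660,272),(600,455)],6.5,(190,160));S=un([(622,174),(165,318),(93,265)],6,(195,145))
u=lambda s,q:cv2.undistortPoints(q.reshape(-1,1,2),K(s),s["distortion"]).reshape(-1,2).T
X=cv2.triangulatePoints(d["top"]["view"][:3],d["scene"]["view"][:3],u(d["top"],T),u(d["scene"],S));X=(X[:3]/X[3]).T
print(X.round(1),np.linalg.norm(X[0]-X[1]),np.linalg.norm(X[1]-X[2]))
for s,o in((d["top"],T),(d["scene"],S)):print((proj(s,X)-o).round(1).tolist())
p=np.load("block.npy");R=blockR(p[2]);print((np.array([(40,120,75),(40,-120,75),(-40,-120,75)])@R.T+[p[0],p[1],34]).round(1))
E
python3 tri.py
```

```text
[[ 602.1  109.7  112.2]
 [ 532.5 -119.4  114.1]
 [ 457.3  -96.    92.4]] 239.38961692236043 81.69236902553266
[[-0.2, -0.2], [-0.4, -0.3], [-0.4, -0.3]]
[[-0.2, 0.1], [-0.5, 0.1], [-0.5, 0.0]]
[[ 598.7  108.5  125.4]
 [ 530.7 -120.9  107.3]
 [ 456.8  -97.5   87.6]]
```

The triangulated corners are level along the row, with the right lengths, so the fault is mine: I used scipy's extrinsic "zy" order where the intrinsic one was needed. I'll fix that.

```bash
sed -i "s/'zy'/'ZY'/" h.py; sed -i "s/if len(p0)==3:np.save/if len(p0)==3 and 1:np.save/" fit.py; python3 fit.py; python3 tri.py|tail -3
```

```text
[ 5.48417567e+02  1.27177745e-01 -2.93068146e-01] [[-0.9, -0.6], [-0.9, -0.6], [-0.3, -1.3], [-0.0, 0.1], [-0.0, -1.2], [-0.3, -0.4], [0.1, -0.4], [0.5, -0.8], [-0.5, -1.7]]
[ 5.48812821e+02 -3.21934574e-02 -2.93406817e-01  2.66431320e-01] [[-0.9, -0.5], [-0.9, -0.7], [-0.3, -1.4], [0.0, 0.1], [0.0, -1.2], [-0.3, -0.4], [0.1, -0.4], [0.5, -0.8], [-0.4, -1.7]]
sep
[ 5.51517463e+02 -1.14606978e+00 -3.00844152e-01] [[-0.5, -0.2], [-0.7, -0.1], [0.4, -0.5], [0.2, 0.7], [0.6, -0.3]]
[ 5.50297840e+02 -6.20509673e-01 -2.98648457e-01  2.39329845e-01] [[-0.5, -0.5], [-0.5, 0.1], [0.5, -0.4], [0.1, 0.7], [0.4, -0.4]]
[ 5.46097127e+02  1.01043234e-02 -2.89718640e-01] [[-0.3, 0.5], [0.2, 0.3], [0.6, -0.1], [-0.4, -0.7]]
[ 5.46277411e+02 -4.02115113e-02 -2.89737742e-01  2.62528082e-01] [[-0.3, 0.5], [0.1, 0.3], [0.6, -0.1], [-0.4, -0.7]]
[1144.96974543 -652.31373208  723.94930098] [ 353.05185735  -23.35557748 1067.00427577]
[[148.40255041 147.60212814]] [[243.79831101 397.16058011]]
[[ 601.6  109.4  116.8]
 [ 532.3 -120.4  116.8]
 [ 458.3  -98.    96.2]]
```

View pics/ov_scene.png

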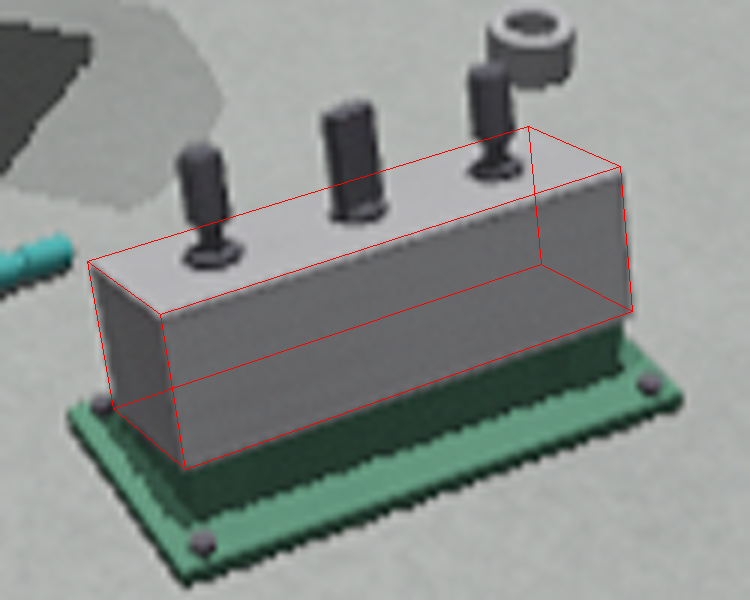

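The fit is now good: block at (548, 0), yaw -0.293 rad, lean confirmed at about 0.265. Next is the handle's twist, by matching its silhouette in both views.

```bash
cat > yaw.py <<'E'
from h import *
d=pickle.load(open("snap0.pkl","rb"));p=np.load("block.npy");B=blockR(p[2]);t=np.array([p[0],p[1],34.])
a=np.linspace(0,2*np.pi,40,endpoint=False)
col=np.array([(13*np.cos(x),13*np.sin(x),z) for x in a for z in(75,81)])
def hull(s,psi,SS,o,off):
    c,si=np.cos(psi),np.sin(psi)
    box=np.array([(c*x-si*y,si*x+c*y,z) for x in(-6,6) for y in(-12,12) for z in(81,129)])
    m=None
    return [cv2.convexHull((((proj(s,P@B.T+t)+off-o+.5)*SS)*16).astype(np.int32)) for P in(box,col)]
win={"scene":((246,156),(18,28)),"top":((233,194),(22,18))}
SS=10
for n in d:
    s=d[n];o,(w,h)=win[n];g=cv2.cvtColor(s["img"],cv2.COLOR_RGB2GRAY).astype(float)[o[1]:o[1]+h,o[0]:o[0]+w]
    bg=np.percentile(g,75);print(n,bg,g.min())
    out=[]
    for psi in np.arange(-.4,.41,.05):
        def sim(off):
            m=np.zeros((h*SS,w*SS),np.uint8)
            for q in hull(s,psi,SS,np.array(o),off):cv2.fillPoly(m,[q],255,shift=4)
            m=cv2.GaussianBlur(m,(0,0),4)
            return cv2.resize(m,(w,h),interpolation=cv2.INTER_AREA)/255.
        best=None
        for ox in np.arange(-2,2.1,.25):
            for oy in np.arange(-2,2.1,.25):
                m=sim(np.array([ox,oy])).ravel()
                A=np.c_[m,np.ones_like(m)];r=np.linalg.lstsq(A,np.minimum(g,bg).ravel(),rcond=None)
                e=r[1][0]
                if best is None or e<best[0]:best=(e,ox,oy)
        out.append((round(psi,2),round(best[0]),best[1],best[2]))
    print(n,*out,sep="\n")
E
python3 yaw.py
```

```text
scene 179.0 37.0
scene
(np.float64(-0.4), 92921, np.float64(0.25), np.float64(0.75))
(np.float64(-0.35), 99431, np.float64(0.25), np.float64(0.75))
(np.float64(-0.3), 106861, np.float64(0.25), np.float64(0.75))
(np.float64(-0.25), 115480, np.float64(0.25), np.float64(0.75))
(np.float64(-0.2), 121457, np.float64(0.25), np.float64(0.75))
(np.float64(-0.15), 136169, np.float64(0.25), np.float64(0.5))
(np.float64(-0.1), 136117, np.float64(0.25), np.float64(0.75))
(np.float64(-0.05), 143863, np.float64(0.25), np.float64(0.75))
(np.float64(-0.0), 147385, np.float64(0.25), np.float64(0.75))
(np.float64(0.05), 143189, np.float64(0.25), np.float64(0.5))
(np.float64(0.1), 134897, np.float64(0.25), np.float64(0.75))
(np.float64(0.15), 130960, np.float64(0.25), np.float64(0.75))
(np.float64(0.2), 122479, np.float64(0.25), np.float64(0.75))
(np.float64(0.25), 115319, np.float64(0.25), np.float64(0.75))
(np.float64(0.3), 106084, np.float64(0.25), np.float64(0.75))
(np.float64(0.35), 96464, np.float64(0.25), np.float64(0.75))
(np.float64(0.4), 90650, np.float64(0.25), np.float64(0.75))
top 159.0 44
[... 356 characters left out ...]
(-0.5), np.float64(1.75))
(np.float64(-0.1), 29546, np.float64(-0.5), np.float64(1.75))
(np.float64(-0.05), 29048, np.float64(-0.5), np.float64(1.75))
(np.float64(-0.0), 28778, np.float64(-0.5), np.float64(1.75))
(np.float64(0.05), 28724, np.float64(-0.5), np.float64(1.75))
(np.float64(0.1), 29474, np.float64(-0.5), np.float64(1.75))
(np.float64(0.15), 29638, np.float64(-0.5), np.float64(1.75))
(np.float64(0.2), 30473, np.float64(-0.5), np.float64(1.75))
(np.float64(0.25), 30724, np.float64(-0.5), np.float64(1.5))
(np.float64(0.3), 31231, np.float64(-0.5), np.float64(1.5))
(np.float64(0.35), 31912, np.float64(-0.5), np.float64(1.5))
(np.float64(0.4), 33056, np.float64(-0.5), np.float64(1.5))
```

```bash
cat > ovh.py <<'E'
exec(open("yaw.py").read().split("SS=10")[0])
tiles=[]
for n,off in(("scene",(.25,.75)),("top",(-.5,1))):
    s=d[n];o=np.array({"scene":(240,152),"top":(231,192)}[n]);im=cv2.cvtColor(s["img"],cv2.COLOR_RGB2BGR)[o[1]:o[1]+36,o[0]:o[0]+26]
    row=[cv2.resize(im,None,fx=7,fy=7,interpolation=cv2.INTER_CUBIC)]
    for psi in(-.3,0,.3):
        c=row[0].copy()
        for q in hull(s,psi,7,o,np.array(off)):cv2.polylines(c,[q],True,(0,0,255),1,shift=4)
        row.append(c)
    tiles.append(np.hstack(row))
cv2.imwrite("pics/ovh.png",np.vstack(tiles))
E
python3 ovh.py
```

```text
(no output)
```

View pics/ovh.png

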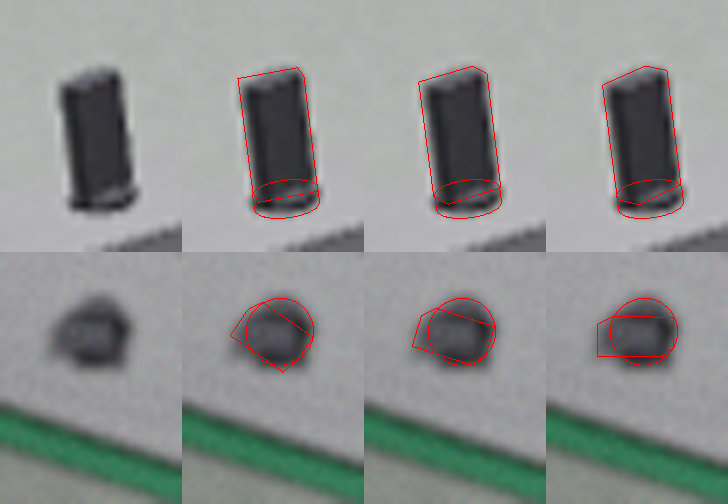

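```bash
cat > yaw2.py <<'E'
from h import *
import sys
if "new" in sys.argv:
    from bench import viewer
    d={}
    for n in("scene","top"):
        L=[viewer.snapshot(n) for _ in range(6)];s=dict(L[0]);s["avg"]=np.mean([l["img"].astype(float) for l in L],0);d[n]=s
    pickle.dump(d,open("snap1.pkl","wb"))
d=pickle.load(open("snap1.pkl","rb"));p=np.load("block.npy");B=blockR(p[2]);t=np.array([p[0],p[1],34.])
a=np.linspace(0,2*np.pi,40,endpoint=False)
ring=lambda z:np.array([(13*np.cos(x),13*np.sin(x),z) for x in a])
win={"scene":((244,155),(21,30)),"top":((235,196),(17,15))};SS=8
def labels(s,psi,o,w,h,off):
    m=np.zeros((h*SS,w*SS),np.uint8)
    Q=lambda P:np.round(((proj(s,np.asarray(P)@B.T+t)+off-o+.5)*SS)*16).astype(np.int32)
    cv2.fillPoly(m,[cv2.convexHull(Q(np.r_[ring(75),ring(81)]))],1,shift=4)
    cv2.fillPoly(m,[Q(ring(81))],2,shift=4)
    c,si=np.cos(psi),np.sin(psi);rz=np.array([[c,-si,0],[si,c,0],[0,0,1]])
    cam=-s["view"][:3,:3].T@s["view"][:3,3];cl=rz.T@(B.T@(cam-t))
    F=[([(sx*6,-12,81),(sx*6,12,81),(sx*6,12,129),(sx*6,-12,129)],sx*cl[0]>6,3) for sx in(-1,1)]
    F+=[([(-6,sy*12,81),(6,sy*12,81),(6,sy*12,129),(-6,sy*12,129)],sy*cl[1]>12,4) for sy in(-1,1)]
    F+=[([(-6,-12,129),(6,-12,129),(6,12,129),(-6,12,129)],True,5)]
    for P,v,l in F:
        if v:cv2.fillPoly(m,[Q(np.array(P)@rz.T)],l,shift=4)
    return m
def sim(m,w,h,g,sig):
    A=np.stack([cv2.resize(cv2.GaussianBlur((m==l).astype(np.float32),(0,0),sig*SS),(w,h),interpolation=cv2.INTER_AREA).ravel() for l in range(6)],1)
    A=A[:,A.sum(0)>.3]
    x,_,_,_=np.linalg.lstsq(A.astype(float),g.ravel(),rcond=None);return np.sum((A@x-g.ravel())**2),x
if __name__=="__main__":
  for n in d:
    s=d[n];o,(w,h)=win[n];o=np.array(o);g=s["avg"].mean(2)[o[1]:o[1]+h,o[0]:o[0]+w]
    for sig in((.4,.7) if n=="scene" else(.7,1.)):
      print(n,sig)
      for psi in np.arange(-.4,.41,.1):
        best=min((sim(labels(s,psi,o,w,h,np.array([ox,oy])),w,h,g,sig)[0],ox,oy) for ox in np.arange(-1.5,1.6,.25) for oy in np.arange(-1,2.1,.25))
        print(round(psi,2),round(best[0]),best[1:],sim(labels(s,psi,o,w,h,np.array(best[1:])),w,h,g,sig)[1].round())
E
python3 yaw2.py new
```

```text
scene 0.4
-0.4 34809 (np.float64(0.0), np.float64(0.25)) [179.  57. 116.  52. 230. 147.]
-0.3 34009 (np.float64(0.0), np.float64(0.25)) [179.  57. 116.  52. 163. 150.]
-0.2 40169 (np.float64(-0.25), np.float64(0.25)) [179.  57. 120.  50. 160. 153.]
-0.1 54350 (np.float64(-0.25), np.float64(0.25)) [179.  57. 116.  50. 142. 152.]
-0.0 82067 (np.float64(-0.25), np.float64(0.25)) [179.  56. 122.  50. 120. 155.]
0.1 98456 (np.float64(0.0), np.float64(0.25)) [180.  56. 122.  53.  91. 149.]
0.2 88093 (np.float64(0.25), np.float64(0.25)) [180.  58. 119.  58.  66. 144.]
0.3 66152 (np.float64(0.25), np.float64(0.25)) [180.  59. 118.  57.  59. 143.]
0.4 39561 (np.float64(0.25), np.float64(0.25)) [180.  60. 117.  55.  54. 143.]
scene 0.7
-0.4 51324 (np.float64(0.0), np.float64(0.0)) [179.  33. 157.  48. 247. 169.]
-0.3 50810 (np.float64(-0.25), np.float64(0.0)) [179.  33. 150.  48. 218. 176.]
-0.2 56622 (np.float64(-0.25), np.float64(0.0)) [179.  32. 159.  47. 163. 177.]
-0.1 68638 (np.float64(-0.25), np.float64(0.25)) [180.  44. 138.  47. 144. 159.]
-0.0 89309 (np.float64(-0.25), np.float64(0.2
[... 1135 characters left out ...]
.75)) [ 159. -241.   53.   87.  -61.   73.]
-0.3 15387 (np.float64(-1.0), np.float64(1.75)) [ 159. -220.   50.   90.  -44.   73.]
-0.2 14032 (np.float64(-1.0), np.float64(1.75)) [ 159. -214.   49.   93.  -12.   73.]
-0.1 13112 (np.float64(-1.0), np.float64(1.75)) [ 160. -196.   47.   94.   -4.   74.]
-0.0 12854 (np.float64(-0.75), np.float64(1.75)) [159. -43.  38.  95.  19.  72.]
0.1 13385 (np.float64(-0.75), np.float64(1.75)) [159. -32.  37.  95.  18.  74.]
0.2 13752 (np.float64(-0.75), np.float64(1.75)) [159. -28.  37.  95.  24.  75.]
0.3 14437 (np.float64(-0.75), np.float64(1.75)) [159. -39.  37. 101.  29.  77.]
0.4 14402 (np.float64(-0.5), np.float64(1.5)) [158. 190.  29. 101.  27.  77.]
```

```bash
cat > ov2.py <<'E'
from yaw2 import *
tiles=[]
for n,offs in(("scene",{-.35:(0,.25),0:(-.25,.25),.35:(.25,.25)}),("top",{-.35:(-.75,1.75),0:(-.75,1.75),.35:(-.75,1.75)})):
    s=d[n];o,(w,h)=win[n];o=np.array(o);k=200//w
    g=s["avg"][o[1]:o[1]+h,o[0]:o[0]+w].mean(2);g=np.clip((g-30)*1.5,0,255).astype(np.uint8)
    im=cv2.cvtColor(cv2.resize(g,None,fx=k,fy=k,interpolation=cv2.INTER_CUBIC),cv2.COLOR_GRAY2BGR)
    im=cv2.resize(im,(195,int(195*h/w)));row=[im]
    for psi,off in offs.items():
        m=labels(s,psi,o,w,h,np.array(off));m=cv2.resize(m,(195,im.shape[0]),interpolation=cv2.INTER_NEAREST)
        c=im.copy();e=(m!=np.roll(m,1,0))|(m!=np.roll(m,1,1));c[e]=(0,0,255);row.append(c)
    tiles.append(np.hstack(row))
cv2.imwrite("pics/ov2.png",np.vstack(tiles))
E
python3 ov2.py
python3 - <<'E'
from yaw2 import *
for n,sig,rg in(("scene",.4,np.arange(-.7,.75,.1)),):
    s=d[n];o,(w,h)=win[n];o=np.array(o);g=s["avg"].mean(2)[o[1]:o[1]+h,o[0]:o[0]+w]
    for psi in rg:
        best=min((sim(labels(s,psi,o,w,h,np.array([ox,oy])),w,h,g,sig)[0],ox,oy) for ox in np.arange(-.5,.6,.125) for oy in np.arange(-.25,.6,.125))
        print(round(psi,2),[round(float(v),2) for v in best])
E
```

```text
-0.7 [71845.29, 0.5, 0.12]
-0.6 [50355.95, 0.5, 0.12]
-0.5 [40196.59, 0.38, 0.12]
-0.4 [33954.24, 0.0, 0.12]
-0.3 [32115.6, -0.12, 0.12]
-0.2 [40168.54, -0.25, 0.25]
-0.1 [54349.81, -0.25, 0.25]
-0.0 [82067.01, -0.25, 0.25]
0.1 [98008.1, 0.0, 0.12]
0.2 [87593.59, 0.12, 0.12]
0.3 [66151.83, 0.25, 0.25]
0.4 [39515.88, 0.25, 0.12]
0.5 [32568.59, 0.38, 0.25]
0.6 [58284.88, 0.25, 0.12]
0.7 [118027.04, 0.25, 0.12]
```

View pics/ov2.png

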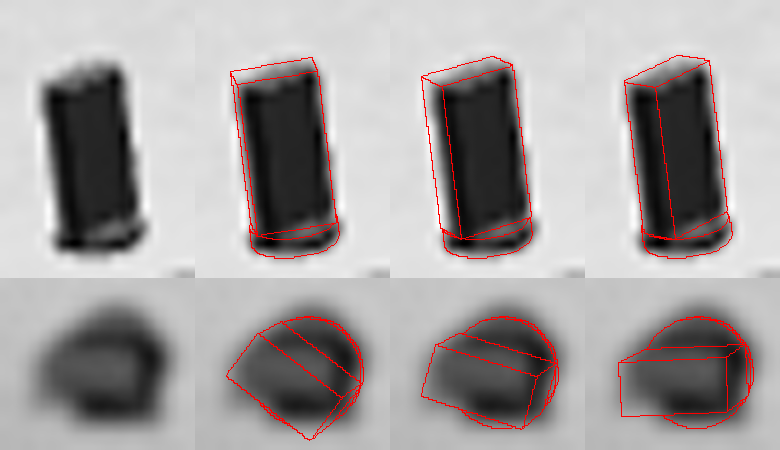

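The top view, with the light top face lying level across the picture, and the dark left side face in the scene view agree on a twist of about +0.3 rad from the block's x. Now I'll triangulate the handle and plan the approach.

```bash
cat > plan.py <<'E'
from h import *
d=pickle.load(open("snap1.pkl","rb"));p=np.load("block.npy");B=blockR(p[2]);t=np.array([p[0],p[1],34.])
M=B@[0,0,105]+t
T=proj(d["top"],[M])+[0,1.2];S=proj(d["scene"],[M])+[.25,.2]
u=lambda s,q:cv2.undistortPoints(q.reshape(-1,1,2),K(s),s["distortion"]).reshape(-1,2).T
X=cv2.triangulatePoints(d["top"]["view"][:3],d["scene"]["view"][:3],u(d["top"],T),u(d["scene"],S));X=(X[:3]/X[3]).T[0]
print("model",M.round(1),"tri",X.round(1)," in block diff",(B.T@(X-M)).round(1))
psi=.3;c,s=np.cos(psi),np.sin(psi);G=B@np.array([[c,-s,0],[s,c,0],[0,0,1]])
zt=-G[:,2]
for sg in(1,-1):
    y=sg*G[:,0];R=np.c_[np.cross(y,zt),y,zt];e=Ro.from_matrix(R).as_euler('xyz',degrees=True)
    print("rpy",e.round(3))
    from bench import solver
    for dist in(0,40,100):
        P=M+G[:,2]*(dist)-(-zt)*0+zt*19
        print(dist,P.round(1),solver.solve_ik(list(P),list(e)))
np.savez("plan.npz",M=M,X=X,G=G)
E
python3 plan.py
```

```text
model [522.6   7.9 135.5] tri [520.7   9.  133.2]  in block diff [-2.6  0.4 -1.6]
rpy [165.741   4.357  89.852]
0 [527.3   6.5 117.1] [  3.81173509   6.5709939  -28.03555095  41.41079346  -5.19038852
  92.7776376 ]
40 [517.4   9.5 155.8] [  4.28192058   3.68365269 -25.25545817  47.1201321   -5.30383238
  93.23585255]
100 [502.6  13.9 213.7] [  5.02683586   0.19369196 -20.24735421  55.68646434  -5.48286792
  93.96214855]
rpy [-165.741   -4.357  -90.148]
0 [527.3   6.5 117.1] [  3.81173509   6.5709939  -28.03555095  41.41079346  -5.19038852
 -87.2223624 ]
40 [517.4   9.5 155.8] [  4.28192058   3.68365269 -25.25545817  47.1201321   -5.30383238
 -86.76414745]
100 [502.6  13.9 213.7] [  5.02683586   0.19369196 -20.24735421  55.68646434  -5.48286792
 -86.03785145]
```

```bash
cat > mv.py <<'E'
import numpy as np
from bench import robot,jaws,solver,status,viewer,hand_in
z=np.load("plan.npz");G=z["G"];A=(z["M"]+z["X"])/2;RPY=[165.741,4.357,89.852]
def P(h,dx=0,dy=0): # TCP for grasp point h above handle mid (seated), offsets in gauge frame
    return list(A+G@np.array([dx,dy,h-19.]))
def st(msg=""):
    s=status.get_state();f=G.T@s["ft_force"]
    print(msg,"t%.2f"%s["clock"],"gauge-frame dpos",(G.T@(s["ee_pos"]-A)+[0,0,19]).round(1),"F",f.round(1),"M",(G.T@s["moment"]).round(2),"rpy",s["ee_rot"].round(2),"gap %.3f"%s["finger_gap"]);return s
def snap(tag):
    import cv2
    for n,(x,y,w,h,k) in {"scene":(205,120,100,110,6),"top":(190,150,120,100,5)}.items():
        s=viewer.snapshot(n);cv2.imwrite(f"pics/{tag}_{n}.png",cv2.resize(cv2.cvtColor(s["img"],cv2.COLOR_RGB2BGR)[y:y+h,x:x+w],None,fx=k,fy=k,interpolation=cv2.INTER_CUBIC)[:600])
E
python3 - <<'E'
from mv import *
robot.movep(P(110),RPY);st("above")
robot.servo_line(P(45),speed=80);st("45")
snap("a45")
E
```

```text
above t2.68 gauge-frame dpos [ 1.000e-01 -7.000e-01  1.099e+02] F [0.3 0.4 1.6] M [0.07 0.2  0.03] rpy [165.75   4.36  89.78] gap 1.003
45 t3.65 gauge-frame dpos [ 0.3 -0.  45.4] F [ 0.4 -0.2  0.3] M [0.08 0.25 0.04] rpy [165.71   4.35  89.85] gap 0.999
```

View pics/a45_scene.png

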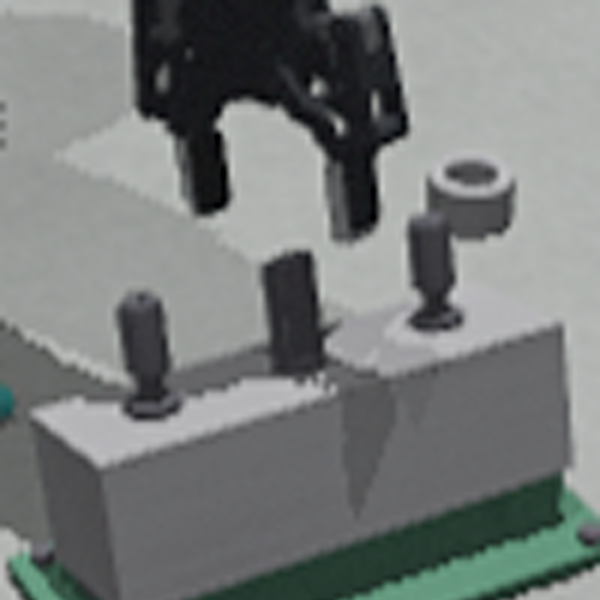

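View pics/a45_top.png

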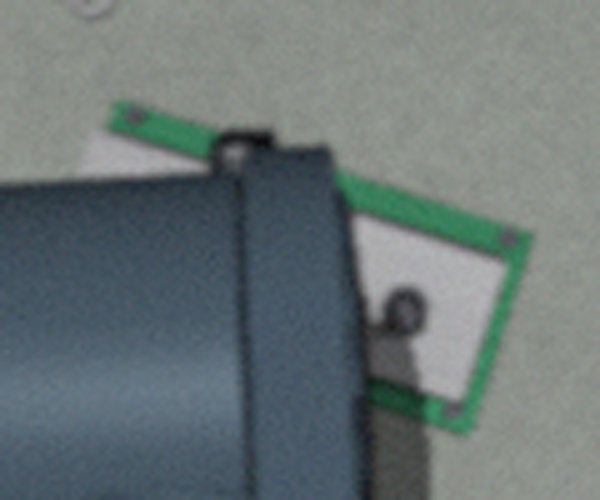

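The handle at (292,310) lies midway between the fingers at (205,190) and (355,200), and the round gauges are clear. Descending.

```bash
python3 - <<'E'
from mv import *
print(robot.servo_line(P(2),speed=50,until_force=10));st("down")
jaws.grip(0.45,20);st()
jaws.grip(0.27,20);st()
snap("b")
E
```

```text
False
down t4.76 gauge-frame dpos [ 0.2 -0.   2.2] F [-0.3  0.6  0.5] M [ 0.03  0.22 -0.02] rpy [165.72   4.36  89.85] gap 1.000
 t5.28 gauge-frame dpos [0. 0. 2.] F [0.7 0.6 0.4] M [ 0.09  0.22 -0.01] rpy [165.74   4.36  89.85] gap 0.450
 t5.58 gauge-frame dpos [0. 0. 2.] F [-0.1 -0.1  0.2] M [ 0.03  0.17 -0.07] rpy [165.74   4.36  89.85] gap 0.270
```

View pics/b_scene.png

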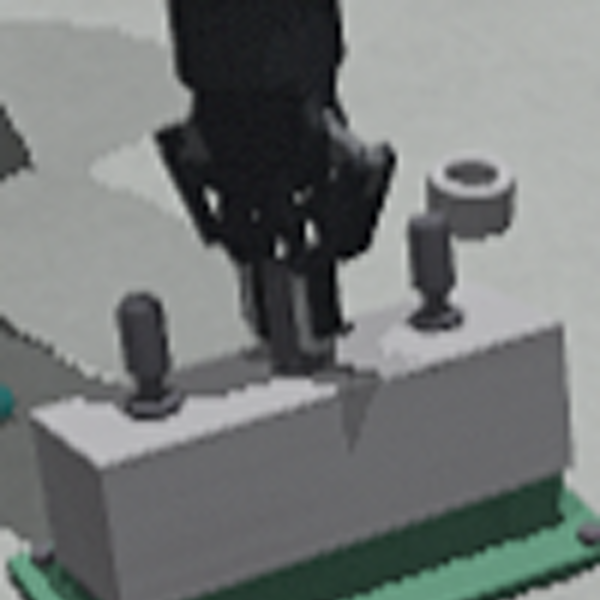

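The handle at (295,330) is between the fingers. I'll close in small steps and watch the side force.

```bash
python3 - <<'E'
from mv import *
for o in(.23,.2,.18,.16,.145):
    jaws.grip(o,20);s=st(o)
    if abs(s["finger_gap"]-o)>.012 or np.linalg.norm(s["ft_force"])>5: break
E
```

```text
0.23 t5.90 gauge-frame dpos [-0. -0.  2.] F [ 0.7 -0.7  0.1] M [ 0.06  0.22 -0.05] rpy [165.74   4.36  89.85] gap 0.228
0.2 t6.12 gauge-frame dpos [-0. -0.  2.] F [-0.5 -0.9 -0.1] M [ 0.07  0.23 -0.04] rpy [165.74   4.36  89.85] gap 0.199
0.18 t6.33 gauge-frame dpos [-0.  0.  2.] F [-0.9 -0.4 -0.1] M [0.09 0.21 0.02] rpy [165.74   4.36  89.85] gap 0.183
0.16 t6.55 gauge-frame dpos [ 0.1 -0.   2. ] F [-0.2 -0.2  1.1] M [0.11 0.15 0.03] rpy [165.73   4.36  89.85] gap 0.162
0.145 t6.77 gauge-frame dpos [0.2 0.  2. ] F [ 1.2  0.1 -0.1] M [ 0.14 -0.08 -0.03] rpy [165.73   4.35  89.85] gap 0.146
```

```bash
python3 - <<'E'
from mv import *
jaws.grip(.12,20);st("g.12")
jaws.grip(.05,22);st("g.05");robot.sleep(.2);st()
E
```

```text
g.12 t6.98 gauge-frame dpos [0.3 0.  2.1] F [ 2.5  1.  -0.3] M [ 0.18 -0.48 -0.05] rpy [165.71   4.35  89.85] gap 0.139
g.05 t7.20 gauge-frame dpos [0.3 0.  2.1] F [ 3.7 -0.6 -1.3] M [ 0.18 -0.6  -0.01] rpy [165.71   4.35  89.85] gap 0.137
 t7.40 gauge-frame dpos [0.3 0.  2.1] F [4.2 0.1 0.1] M [ 0.23 -0.8  -0.04] rpy [165.71   4.35  89.85] gap 0.137
```

```bash
cat >> mv.py <<'E'
def avg(n=5):
    F=[];Mo=[]
    for _ in range(n):
        s=status.get_state();F.append(s["ft_force"]);Mo.append(s["moment"]);robot.sleep(.02)
    return G.T@np.mean(F,0),G.T@np.mean(Mo,0),s
def go(h,c,v=20,uf=20):
    r=robot.servo_line(P(h,*c),speed=v,until_force=uf)
    f,m,s=avg();print("h%.1f c%s stop%s F%s M%s dpos%s gap%.3f t%.2f"%(h,np.round(c,2),r,f.round(1),m.round(2),(G.T@(s["ee_pos"]-A)+[0,0,19]).round(2),s["finger_gap"],s["clock"]));return f,m,r
E
python3 - <<'E'
from mv import *
c=np.zeros(2)
f,m,r=go(2,c)
for i in range(3):
    c=c+.12*f[:2]; f,m,r=go(2,c)
np.save("c.npy",c)
E
```

```text
h2.0 c[0. 0.] stopFalse F[5.5 0.8 0.2] M[ 0.24 -0.98 -0.02] dpos[ 0.26 -0.01  2.1 ] gap0.136 t7.72
h2.0 c[0.66 0.1 ] stopFalse F[1.3 0.  4.9] M[ 0.08 -0.11 -0.01] dpos[0.34 0.04 2.04] gap0.135 t8.05
h2.0 c[0.82 0.1 ] stopFalse F[0.6 0.1 6.2] M[ 0.08  0.1  -0.01] dpos[0.36 0.04 2.05] gap0.136 t8.38
h2.0 c[0.88 0.12] stopFalse F[-0.1 -0.2  6.6] M[ 0.03  0.17 -0.02] dpos[0.34 0.03 2.02] gap0.135 t8.72
```

```bash
python3 - <<'E'
from mv import *
c=np.load("c.npy")
for h in(5,10,16,22):
    f,m,r=go(h,c,uf=25)
    c=c+np.clip(.1*f[:2],-.8,.8);np.save("c.npy",c)
    if r or np.linalg.norm(f[:2])>15: break
snap("d")
E
```

```text
h5.0 c[0.88 0.12] stopFalse F[ 0.5 -0.7 -1.3] M[-0.11  0.06  0.01] dpos[0.38 0.08 4.79] gap0.137 t9.10
h10.0 c[0.94 0.06] stopFalse F[-0.8 -0.3 -2.4] M[ 0.11  0.34 -0.01] dpos[0.73 0.13 9.95] gap0.141 t9.58
h16.0 c[0.86 0.02] stopFalse F[-1.3  0.5 -2.2] M[ 0.12  0.37 -0.01] dpos[ 0.88  0.04 16.02] gap0.139 t10.12
h22.0 c[0.73 0.08] stopFalse F[-0.7  0.2 -2.5] M[0.1  0.36 0.01] dpos[ 0.71  0.1  22.  ] gap0.140 t10.65
```

View pics/d_scene.png

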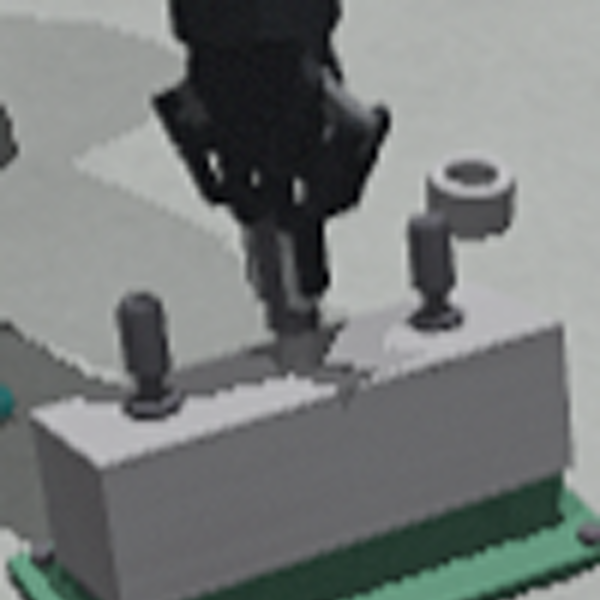

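The collar has risen to about (300,325) with bright shank below it, side force is about 1 N, and the pull is only the gauge's weight of about 2.4 N. Continuing to 40 mm.

```bash
python3 - <<'E'
from mv import *
c=np.load("c.npy")
for h in(28,34,39,42):
    f,m,r=go(h,c,uf=20)
    if h<42: c=c+np.clip(.1*f[:2],-.5,.5);np.save("c.npy",c)
    if r or np.linalg.norm(f[:2])>12: break
snap("e")
import pickle
pickle.dump({n:viewer.snapshot(n) for n in("scene","top")},open("snap2.pkl","wb"))
E
```

```text
h28.0 c[0.66 0.1 ] stopFalse F[-0.4  0.2 -2.4] M[ 0.11  0.35 -0.02] dpos[ 0.64  0.12 28.01] gap0.138 t11.28
h34.0 c[0.61 0.12] stopFalse F[-0.5 -0.4 -2.2] M[0.12 0.37 0.01] dpos[ 0.63  0.13 34.01] gap0.134 t11.82
h39.0 c[0.56 0.07] stopFalse F[-0.4  0.3 -2.3] M[0.1  0.35 0.01] dpos[ 0.53  0.06 39.01] gap0.141 t12.30
h42.0 c[0.52 0.11] stopFalse F[-0.1 -0.1 -2.2] M[ 0.09  0.36 -0.01] dpos[ 0.52  0.13 42.05] gap0.139 t12.68
```

View pics/e_scene.png

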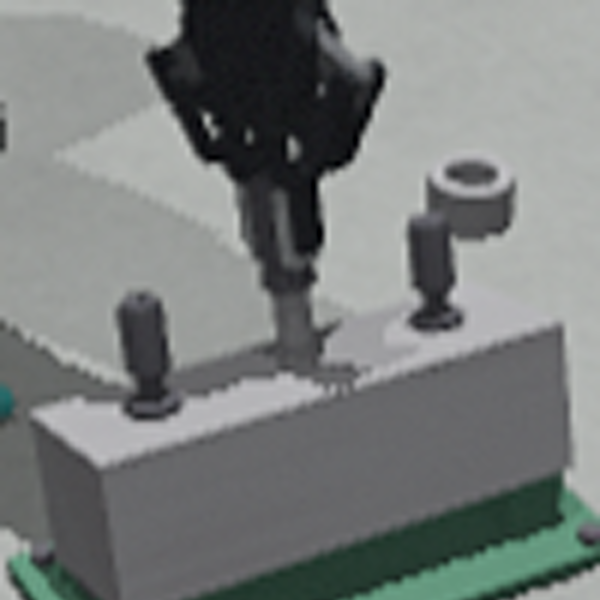

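```bash
python3 - <<'E'
from h import *
d=pickle.load(open("snap2.pkl","rb"));s=d["scene"];p=np.load("block.npy");B=blockR(p[2]);t=np.array([p[0],p[1],34.])
for l in(0,32,40,48):
    print(l,[( (proj(s,[B@[0,0,z+l]+t])[0]-[235,150]+.5)*14).round().tolist() for z in(75,81)],"groove",[((proj(s,[B@[0,0,15+z+l]+t])[0]-[235,150]+.5)*14).round().tolist() for z in(28,34)])
im=cv2.cvtColor(s["img"],cv2.COLOR_RGB2BGR)[150:192,235:275]
im=cv2.convertScaleAbs(im,alpha=1.4)
cv2.imwrite("pics/f.png",cv2.resize(im,None,fx=14,fy=14,interpolation=cv2.INTER_CUBIC))
E
```

```text
0 [[276.0, 428.0], [272.0, 400.0]] groove [[294.0, 575.0], [291.0, 548.0]]
32 [[257.0, 278.0], [253.0, 249.0]] groove [[276.0, 428.0], [272.0, 400.0]]
40 [[252.0, 239.0], [248.0, 211.0]] groove [[271.0, 391.0], [267.0, 363.0]]
48 [[247.0, 201.0], [243.0, 172.0]] groove [[266.0, 353.0], [263.0, 325.0]]
```

View pics/f.png

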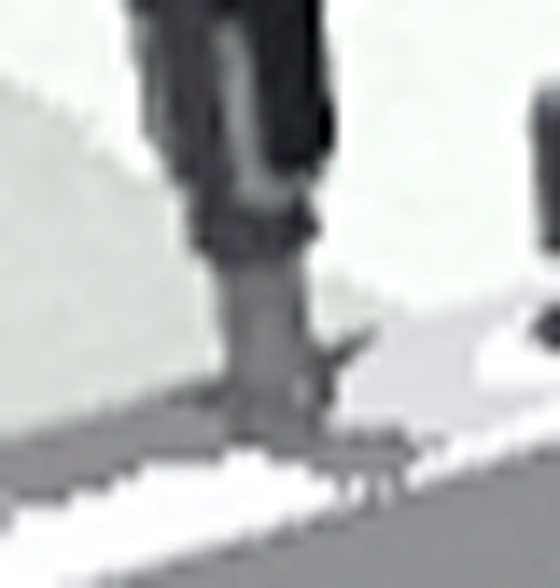

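The collar is at about (255,232) in this crop. The 40 mm prediction is (250,225) and the 48 mm one is (245,187). The shank stands straight out of its bore. One last check that it is steady, then I'll hand in.

```bash
python3 - <<'E'
from mv import *
robot.sleep(.5);f,m,s=avg();print(f.round(1),m.round(2),s["finger_gap"],s["clock"],np.abs(s["dq"]).max());st()
print(hand_in())
E
```

```text
[-0.4  0.3 -2.4] [ 0.1   0.35 -0.01] 0.13875720481298023 13.4667 0.14620174127607402
 t13.48 gauge-frame dpos [ 0.5  0.1 42. ] F [-0.4 -0.2 -1.9] M [ 0.12  0.39 -0.  ] rpy [165.74   4.36  89.85] gap 0.138
the job is handed in; nothing more can be done
None
```

I gripped the flat-handled gauge (middle bore) at about 22 N and drew it straight along its bore by about 40 mm. I handed the job in at 13.5 s with the arm holding it still.

**Last checks:**
- **Draw:** the arm travelled 40 mm along the bore. In the enlarged scene picture the collar sits where 40 mm predicts, well short of the 48 mm mark.
- **Forces:** side force was under 1 N, and the tool carried about 2.4 N, roughly the gauge's weight.
- **Grip and surroundings:** the finger opening stayed steady. The round-handled gauges and the nearby steel bush look unmoved in the scene crop. I did not compare the other bystanders before and after.

**Disagreements and limits:**
- **Block pose:** my first block fit was several pixels out because of a rotation-order mistake, which I fixed before moving. After that the two cameras still differed by about 5 mm in the block's x. I took a value in between and trimmed out the resulting 5 N side force after gripping.
- **Handle twist:** automatic silhouette matching could not settle the angle, so I judged about 0.3 rad by eye.
- **Groove:** it was in shadow and not clearly visible, so its being clear of the face rests on the measured 40 mm draw.
- **Alignment with the bore:** I did not measure the gauge's angle directly. I infer it from the tool holding its set orientation and the low side force.

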